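# Pack the bird-food boxes into the crate

### The arm

A 6-joint arm with a two-finger parallel gripper is mounted at the origin on the work surface. World frame = base frame: x ahead of the robot, y to its left, z up, the work surface at z = 0. Lengths are in m, angles in rad, forces in N, time in s.
With the tool pointing down it reaches from about 0.35 to 0.85 m from the base axis. Payload 8.1 kg.
Tool frame: the origin (TCP) lies on the mounting face of the last link; the fingertips stand 186 mm ahead of it and the grasp point (between the pads) lies 167 mm ahead of it; z points along the fingers, y is the line along which they close (so a half turn about z gives the same grasp; the last joint's range is limited). The gripper opens to 93 mm and grips with 3 to 60 N. Pads are 15 mm wide; open, the fingers measure 128 mm over their backs; the gripper's body (75 mm by 188 mm) begins 65 mm behind the grasp point.
Start: joints at [-1.275, 0.13, 1.488, -0, 1.523, -0.085], TCP at [0.223, -0.557, 0.405] pointing down, gripper open.
Joint ranges: [-2.96, 2.96], [-0.89, 2.26], [0.02, 2.5], [-1.34, 4.48], [0, 2.73], [-2.66, 2.66]. Speed limits (rad/s): [2.39, 2.39, 2.79, 3.14, 3.14, 3.14].

### API

Orientations are given as a rotation vector (axis times angle).
In Python, from plant import read_state, read_camera, camera_params, close_job gives the robot as it stands. The module is installed in compiled form; this text tells all that it offers.
- The arm moves only by the tool servo_tool, never from a script. Its argument "increments" is a list of rows, each an object with "slide": the shift along the tool's x, y, z in mm, a list of three; "dr": the turn, a rotation vector about the tool's x, y, z in rad, a list of three; "jaw": the closure, from 0 (fully open) to 1 (shut). In form: [{"slide": [x, y, z], "dr": [ax, ay, az], "jaw": jaw}, ...]. A call has 1 to 20 rows; each row is the pose to reach, as a shift and turn from the pose commanded when the call began, along the tool's axes at that moment; what a row does not reach only later rows make up. A row lasts 1/10 s, in which the tool goes at most 50 mm and 8.59 degrees, less where a joint would pass 70% of its speed; a pose out of reach is approached as far as the arm can. A call with a gripper value outside its range is refused whole. The fingers move at their own pace and stop on an object; "force" is the grip in N (left out, the last holds). Time passes only in rows, so rows that repeat a pose let the fingers close. It gives the time, the measured TCP pose, the force, the opening and the grip force at its end, in the units of the state.
- read_state(): the state, without advancing time (a new reading comes with each control period).
- read_camera(name): name is "side" or "top" or "wrist"; returns (picture, depth): 400x640x3 uint8, red, green, blue; 400x640 float32, m along the optical axis (not along the pixel's ray), 0 where there is no reading.
- camera_params(name): a dict with "fx", "fy", "cx", "cy" (pixels), "rvec" (rotation vector, rad) and "tvec" (3), from world to camera coordinates, as OpenCV has them. Camera axes: x right, y down, z forward; pixel columns grow to the right and rows downward; lengths in m; the calibration is good to about 2 mm. A picture is of the moment at which its call begins: read the wrist's pose just before it. camera_params takes no time and is no camera call; for the wrist camera it gives the pose at the moment of the call.
- close_job(): hands the job in; it is judged then, once.
The state is a dict: "t": time; "q": joint angles; "dq": joint speeds; "joint_torque": joint torques, N m; "tool_pos": TCP position; "orientation": TCP orientation; "force": force on the tool from outside, world axes, zero at the start; "wrist_torque": the same for the moment, N m; "opening": finger opening in m; "gripper_force": force on a finger pad.
Only numpy, scipy, OpenCV 4.12 (cv2) and the standard library are available. Lean on these libraries where they do the work, as an engineer would, in place of code of your own. Each camera call takes 0.05 s, during which the arm holds its last target. There are 200 camera calls.

### The job

Pack the slim wooden box and the wide cardboard box into the low wooden crate next to the flat tin that already lies in it, so that all three fit at once: both boxes standing upright as they do now, flat on the crate's floor, and the tin still flat on the floor too. Leave everything else on the bench where it is.

Things in the scene. Friction and masses are not known exactly. Their poses are not given: they have to be found in the camera images.
- crate_floor (a point): Low open wooden crate, fixed to the bench, at any yaw. This point is the centre of its inner floor, 8 mm above the bench. Inside it measures 138 mm along its x axis and 132 mm along its y axis; walls 8 mm thick, their rim 32 mm above the inner floor (40 mm above the bench). z points up.
- flat_tin_center (a point): Flat rectangular aluminium tin, loose (about 0.35 kg), already in the crate along the wall on the crate's +y side, with its long side along the crate's x. 126 mm (own x) x 54 mm (own y) x 36 mm high; the point is its centre, half-way up. It leaves a strip of the crate about 73 mm wide on the -y side, 138 mm long, for the two boxes one behind the other; the boxes' tops stand well above the tin and the rim.
- slim_box_center (a point): Slim upright light-wood box, loose (about 0.22 kg), standing on the bench at any yaw, left or right of the crate: 42 mm (own x) x 62 mm (own y) x 96 mm high; the point is its centre, half-way up (48 mm above its underside). In the crate it fits beside the others only with its 62 mm side across the strip (along the crate's y), either way round.
- wide_box_center (a point): Wide cardboard box with a band of paper round it, loose and rigid (about 0.32 kg), standing on the bench at any yaw on the other side of the crate: 80 mm (own x) x 62 mm (own y) x 84 mm high; the point is its centre, half-way up (42 mm above its underside). In the crate it fits beside the others only with its 62 mm side across the strip (along the crate's y), either way round. The two boxes may stand in either order.
- slim_box: The slim box again; origin at the centre of its underside.
- wide_box: The wide box again; origin at the centre of its underside.
- flat_tin: The flat tin again; origin at the centre of its underside.
- feeder: Bystander: upright stainless steel bird feeder like a pepper mill, 68 mm across, 190 mm tall, with a black button on top; origin under its centre. Far left.
- bath: Bystander: shallow ceramic bird bath dish, 190 mm across, 40 mm high; origin under its centre. Beyond the crate.
- trowel: Bystander: green plastic trowel lying flat, 280 mm long, 26 mm high; origin on its underside, near the middle of its length, its x axis to the blade. Far right.
- tag: Bystander: flat wooden plant tag, 118 x 22 x 5 mm; origin under its centre. Right of the crate, before the trowel.
- round_tin: Bystander: small round aluminium tin, 60 mm across, 45 mm high; origin under its centre. Near left.
- pot: Bystander: terracotta flower pot, 84 mm across, 75 mm high; origin under its centre. Far left, nearer the middle than the feeder.
Not all that is in view belongs to the job. What is shaped like the slim_box but blue or green is not meant. Leave any turquoise look-alike of the flat_tin alone.

How it is judged:
By the outcome, as a careful person would: the job done as asked, in the order asked, and still so for the second after the job is handed in, with the robot touching nothing.
It also fails if it takes over 61 s, if anything falls off the work surface, if the arm or the gripper's body presses on something with over 40 N, if the wrist force passes 120 N, or if a joint passes its speed limit or range.

## Working session

There is one attempt and no reset: what is moved stays moved. The work goes in short steps, Python scripts to look and compute and a tool call to move; the robot and the scene stay as the last step left them, time stands still between calls to the robot, and variables do not carry over. Pictures are saved under pics/ and viewed, at most 10 in all, crops included, and the job is handed in when it is done.

Besides the shell and the picture viewer there is one more tool, called after "Emit:" by a JSON object that holds its "api" and its "payload". servo_tool: Moves the arm, as the interface text tells. Its arguments: {"type":"object","properties":{"increments":{"type":"array"},"force":{"type":"number"}},"required":["increments"]}

```bash
mkdir -p pics; cat > h.py <<'E'
import numpy as np, cv2
from plant import read_state, read_camera, camera_params
def grab(n):
    p=camera_params(n); im,d=read_camera(n); return im,d,p
def cloud(d,p):
    v,u=np.mgrid[0:d.shape[0],0:d.shape[1]]
    c=np.stack([(u-p['cx'])/p['fx']*d,(v-p['cy'])/p['fy']*d,d],-1)
    R=cv2.Rodrigues(np.array(p['rvec'],float))[0]
    return (c-np.array(p['tvec']).ravel())@R
E
python3 - <<'E'
from h import *
for n in('top','side'):
    im,d,p=grab(n); np.savez(n+'.npz',im=im,d=d,P=cloud(d,p)); cv2.imwrite(f'pics/{n}0.png',im[...,::-1])
    print(n,p)
print(read_state())
E
```

```text
top {'fx': 378.2913960344855, 'fy': 378.2913960344855, 'cx': 314.89730650000706, 'cy': 195.51497514460857, 'rvec': array([ 2.21429156, -2.17173742,  0.03048417]), 'tvec': array([0.03340698, 0.56237693, 0.87939517])}
side {'fx': 367.53616576356353, 'fy': 367.53616576356353, 'cx': 322.8011669175417, 'cy': 208.6728981192854, 'rvec': array([ 0.18464869, -2.78910777,  1.35748109]), 'tvec': array([0.54196063, 0.09250821, 1.03313468])}
{'t': 0.1, 'q': array([-1.27538806e+00,  1.31112457e-01,  1.48918281e+00, -6.27753683e-06,
        1.52300954e+00, -8.54014404e-02]), 'dq': array([ 0.00031044, -0.00076733, -0.00146552,  0.00078965, -0.00066683,
        0.00102067]), 'joint_torque': array([ 1.02361450e-03, -5.61341965e+01, -4.93097484e+01,  7.70899700e-02,
        2.91054882e-02, -7.11122561e-05]), 'tool_pos': array([ 0.22296111, -0.55681011,  0.40376924]), 'orientation': array([-3.08314542e+00, -5.94245011e-01,  2.91519919e-04]), 'force': array([ 0.01301615, -0.19718486,  0.58271768]), 'wrist_torque': array([-0.05071576, -0.01554577,  0.02026826]), 'gripper_force': 0.0, 'opening': 0.0930962890652664}
```

View pics/top0.png

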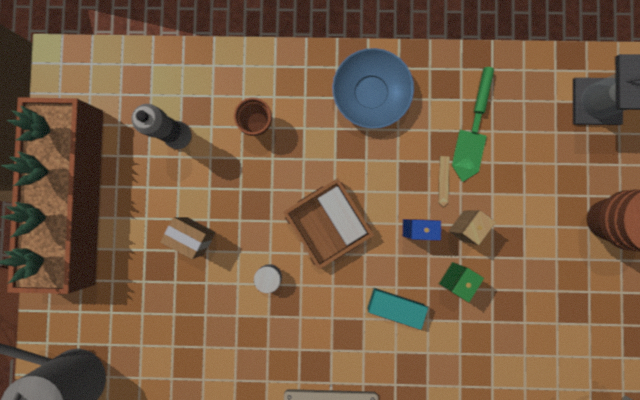

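View pics/side0.png

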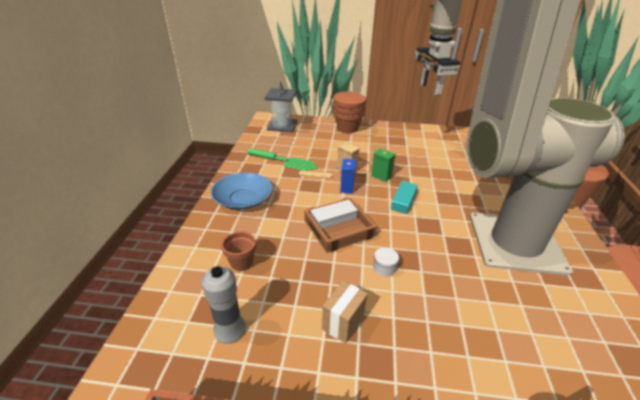

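The top view shows the candidates for each item:
- **Slim box:** light wood at (473,227), blue at (422,230) and green at (461,282). I choose the wood one.
- **Flat tin:** silver in the crate at (342,217), turquoise at (398,308). I choose the one in the crate.
- **Wide box:** only the banded cardboard box at (187,237).

Next I measure them and check the choice in a close crop.

```bash
cat > m.py <<'E'
from h import *
T=np.load('top.npz'); P=T['P']; d=T['d']; im=T['im']
def rect(name,u0,u1,v0,v1,z0,z1):
    m=np.zeros(d.shape,bool); m[v0:v1,u0:u1]=1
    m&=(P[...,2]>z0)&(P[...,2]<z1)&(d>0)
    n,l,s,c=cv2.connectedComponentsWithStats(m.astype(np.uint8)); k=1+s[1:,4].argmax(); m=l==k
    q=P[m]; r=cv2.minAreaRect((q[:,:2]*1000).astype(np.float32))
    print(name,len(q),'z',np.median(q[:,2]).round(4),'c',np.round(r[0],1),'size',np.round(r[1],1),'ang',round(r[2],1)); return r
if __name__=='__main__':
    print('table z',np.median(P[300:330,300:340,2]),np.median(P[240:280,500:540,2]))
    rect('slim',445,500,205,250,.085,.11)
    rect('blue',395,450,210,250,.06,.11)
    rect('green',435,490,255,305,.06,.11)
    rect('wide',155,220,210,265,.072,.1)
    rect('tin',300,375,180,260,.041,.06)
    rect('crate',275,385,170,275,.02,.06)
    rect('round',245,290,260,300,.03,.06)
    rect('tag',430,455,150,210,.003,.015)
    c=cv2.resize(im[170:320,270:510],(800,500),interpolation=cv2.INTER_CUBIC); cv2.imwrite('pics/crop.png',c[...,::-1])
E
python3 m.py
```

```text
table z -5.232324321185683e-05 -0.0001318198082113643
slim 632 z 0.0952 c [ 497.8 -304.5] size [42.9 62.5] ang 53.9
blue 655 z 0.0951 c [ 490.4 -193. ] size [63.3 42.2] ang 89.1
green 773 z 0.095 c [ 376.6 -281.3] size [44.3 62. ] ang 58.6
wide 1113 z 0.0833 c [461.4 329.5] size [81.1 62.8] ang 64.0
tin 1228 z 0.0433 c [518.4 -19.7] size [125.5  59.9] ang 33.1
crate 2451 z 0.0415 c [498.  14.] size [160.  153.9] ang 32.8
round 578 z 0.0442 c [369.2 149.8] size [59.9 58.2] ang 88.6
tag 364 z 0.0045 c [ 602.5 -259.3] size [ 23.7 119.3] ang 88.7
```

View pics/crop.png

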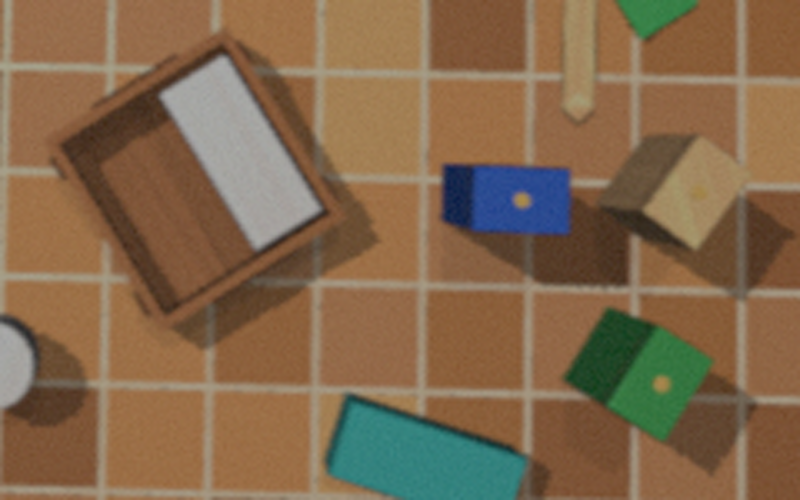

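The crop confirms it: the wood slim box's top is at crop pixel (698,192), clear of the blue (520,200) and green (660,382) boxes. The silver tin lies in the crate along the wall away from the strip. Now I refine the tin and crate and compute the move targets.

```bash
cat > tgt.py <<'E'
from m import *
R3=cv2.Rodrigues
def go(xy,close_deg,z,s=None):
    """slide(mm), dr about tool z (rad), from commanded≈measured pose; tool vertical, y axis along close_deg (mod 180)"""
    s=s or read_state(); R=R3(np.array(s['orientation']))[0]
    yy=np.degrees(np.arctan2(R[1,1],R[0,1])); dw=(close_deg-yy+90)%180-90
    a=np.radians(yy+dw); y=np.array([np.cos(a),np.sin(a),0]); zz=np.array([0,0,-1.]); Rt=np.stack([np.cross(y,zz),y,zz],1)
    dr=R3(R.T@Rt)[0].ravel(); sl=R.T@(np.array([*xy,z])-s['tool_pos'])*1000
    print('slide',sl.round(1),'dr',dr.round(4),'now',s['tool_pos'].round(4),'yaw_y',yy.round(2),'t',s['t'],'op',s['opening'],'F',s['force'].round(1))
E
python3 - <<'E'
from tgt import *
hsv=cv2.cvtColor(im,cv2.COLOR_RGB2HSV)
m=np.zeros(d.shape,bool); m[180:260,300:375]=1
m&=(hsv[...,1]<60)&(P[...,2]>.036)
q=P[m]; r=cv2.minAreaRect((q[:,:2]*1000).astype(np.float32)); print('tin',len(q),np.median(q[:,2]),r)
rt=(.498,.014); a=np.radians(32.8); e=np.array([np.cos(a),np.sin(a)]); n=np.array([-np.sin(a),np.cos(a)])
# crate profile along n and e for rim and floor
m=np.zeros(d.shape,bool); m[165:280,275:385]=1; m&=d>0
q=P[m]; w=q[:,:2]-rt; S=w@e*1000; N=w@n*1000; Z=q[:,2]*1000
def prof(X,sel,lab):
    h=[(b,round(np.median(Z[sel&(abs(X-b)<1.5)]),0)) for b in range(-84,85,3) if (sel&(abs(X-b)<1.5)).any()]
    print(lab,' '.join(f'{b}:{z:.0f}' for b,z in h))
prof(S,(N>0)&(N<50),'along e'); prof(N,abs(S)<50,'along n')
s=read_state(); go((.4978,-.3045),143.9,.40)
E
```

```text
tin 1311 0.043223604431129714 ((514.2940673828125, -13.066574096679688), (125.82572174072266, 63.49008560180664), 32.93870544433594)
along e -84:-0 -81:15 -78:32 -75:40 -72:39 -69:26 -66:8 -63:7 -60:7 -57:8 -54:7 -51:8 -48:7 -45:7 -42:7 -39:8 -36:7 -33:8 -30:7 -27:7 -24:8 -21:7 -18:7 -15:8 -12:7 -9:7 -6:7 -3:8 0:8 3:7 6:7 9:8 12:7 15:7 18:7 21:7 24:7 27:7 30:8 33:7 36:8 39:7 42:7 45:7 48:7 51:7 54:7 57:8 60:7 63:7 66:6 69:24 72:39 75:38 78:30 81:0 84:-0
along n -84:-1 -81:-1 -78:-0 -75:39 -72:39 -69:39 -66:35 -63:42 -60:43 -57:43 -54:43 -51:43 -48:43 -45:43 -42:43 -39:43 -36:43 -33:44 -30:44 -27:43 -24:44 -21:44 -18:43 -15:43 -12:43 -9:9 -6:7 -3:7 0:8 3:7 6:7 9:8 12:8 15:7 18:7 21:7 24:7 27:7 30:7 33:8 36:7 39:7 42:7 45:8 48:7 51:8 54:8 57:8 60:7 63:7 66:23 69:40 72:40 75:39 78:-0 81:-0 84:-0
slide [ 348.9 -132.1    4. ] dr [-0.0016 -0.0006 -0.5599] now [ 0.223  -0.5568  0.4038] yaw_y -68.18 t 0.1 op 0.0930962890652664 F [ 0.  -0.2  0.6]
```

Emit:
{"api": "servo_tool", "payload": {"increments": [{"slide": [349, -132, 44], "dr": [0, 0, -0.56], "jaw": 0}, {"slide": [349, -132, 44], "dr": [0, 0, -0.56], "jaw": 0}, {"slide": [349, -132, 44], "dr": [0, 0, -0.56], "jaw": 0}, {"slide": [349, -132, 44], "dr": [0, 0, -0.56], "jaw": 0}, {"slide": [349, -132, 44], "dr": [0, 0, -0.56], "jaw": 0}, {"slide": [349, -132, 44], "dr": [0, 0, -0.56], "jaw": 0}, {"slide": [349, -132, 44], "dr": [0, 0, -0.56], "jaw": 0}, {"slide": [349, -132, 44], "dr": [0, 0, -0.56], "jaw": 0}, {"slide": [349, -132, 44], "dr": [0, 0, -0.56], "jaw": 0}, {"slide": [349, -132, 44], "dr": [0, 0, -0.56], "jaw": 0}, {"slide": [349, -132, 44], "dr": [0, 0, -0.56], "jaw": 0}, {"slide": [349, -132, 44], "dr": [0, 0, -0.56], "jaw": 0}, {"slide": [349, -132, 44], "dr": [0, 0, -0.56], "jaw": 0}, {"slide": [349, -132, 44], "dr": [0, 0, -0.56], "jaw": 0}]}}

```text
t: 1.5
tool_pos: [0.4975, -0.3055, 0.3609]
orientation: [2.801, 1.422, 0.0]
force: [0.0, -0.1, 0.3]
opening: 0.0929
gripper_force: 0.0
```

```bash
python3 - <<'E'
from tgt import *
im,d2,p=grab('wrist'); Q=cloud(d2,p)
m=((Q[...,2]>.085)&(Q[...,2]<.11)&(np.hypot(Q[...,0]-.498,Q[...,1]+.3045)<.06)&(d2>0))
q=Q[m]
if len(q)>20: print(len(q),np.median(q[:,2]),cv2.minAreaRect((q[:,:2]*1000).astype(np.float32)))
cv2.imwrite('pics/w1.png',im[...,::-1])
go((.4978,-.3045),143.9,.243)
E
```

```text
4263 0.09534184901880695 ((498.0443115234375, -305.55487060546875), (41.638092041015625, 62.07817077636719), 53.91800308227539)
slide [  0.8  -0.3 117.9] dr [ 0.0002  0.     -0.0009] now [ 0.4976 -0.3053  0.3609] yaw_y -36.15 t 1.55 op 0.09261681028507117 F [ 0.9  0.  -0.4]
```

View pics/w1.png

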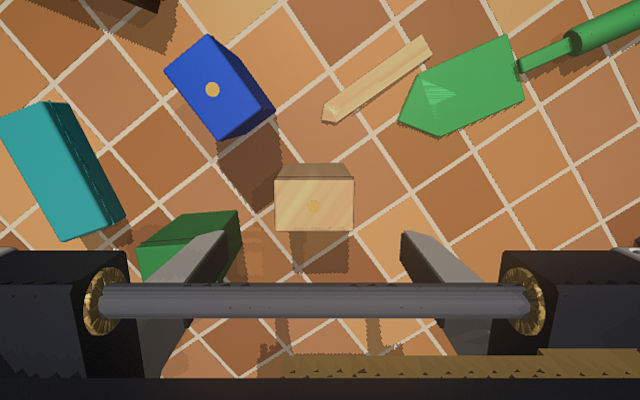

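The wood box, at (314,205), sits square between the fingers. The wrist measurement agrees with the top view to within 1 mm, so I descend and grip.

Emit:
{"api": "servo_tool", "payload": {"increments": [{"slide": [0.5, 0, 50], "dr": [0, 0, 0], "jaw": 0}, {"slide": [0.5, 0, 90], "dr": [0, 0, 0], "jaw": 0}, {"slide": [0.5, 0, 118], "dr": [0, 0, 0], "jaw": 0}, {"slide": [0.5, 0, 118], "dr": [0, 0, 0], "jaw": 0}, {"slide": [0.5, 0, 118], "dr": [0, 0, 0], "jaw": 0}, {"slide": [0.5, 0, 118], "dr": [0, 0, 0], "jaw": 0.6}, {"slide": [0.5, 0, 118], "dr": [0, 0, 0], "jaw": 0.6}, {"slide": [0.5, 0, 118], "dr": [0, 0, 0], "jaw": 0.6}, {"slide": [0.5, 0, 118], "dr": [0, 0, 0], "jaw": 0.6}, {"slide": [0.5, 0, 118], "dr": [0, 0, 0], "jaw": 0.6}, {"slide": [0.5, 0, 118], "dr": [0, 0, 0], "jaw": 0.6}, {"slide": [0.5, 0, 118], "dr": [0, 0, 0], "jaw": 0.6}, {"slide": [0.5, 0, 118], "dr": [0, 0, 0], "jaw": 0.6}], "force": 25}}

```text
t: 2.85
tool_pos: [0.4985, -0.3045, 0.2435]
orientation: [2.8, 1.424, 0.001]
force: [-0.8, 0.2, 5.1]
opening: 0.062
gripper_force: 25.0
```

```bash
cat >> tgt.py <<'E'
rt=np.array([.498,.014]); a=np.radians(32.8); e=np.array([np.cos(a),np.sin(a)]); n=np.array([-np.sin(a),np.cos(a)])
WT=rt+.024*e+.029*n; ST=rt-.0425*e+.029*n
E
python3 -c "
from tgt import *
print(WT,ST); go(ST,122.8,.363)"
```

```text
[0.50246406 0.05137743] [0.44656638 0.01535383]
slide [ 227.9 -230.3 -119.7] dr [ 9.000e-04 -2.000e-04  3.683e-01] now [ 0.4985 -0.3045  0.2435] yaw_y -36.1 t 2.85 op 0.062037477570728104 F [-0.8  0.2  5.1]
```

Emit:
{"api": "servo_tool", "payload": {"increments": [{"slide": [0, 0, -20], "dr": [0, 0, 0], "jaw": 0.6}, {"slide": [0, 0, -55], "dr": [0, 0, 0], "jaw": 0.6}, {"slide": [0, 0, -95], "dr": [0, 0, 0], "jaw": 0.6}, {"slide": [0, 0, -120], "dr": [0, 0, 0], "jaw": 0.6}, {"slide": [15, -15, -120], "dr": [0, 0, 0.03], "jaw": 0.6}, {"slide": [40, -40, -120], "dr": [0, 0, 0.08], "jaw": 0.6}, {"slide": [70, -71, -120], "dr": [0, 0, 0.13], "jaw": 0.6}, {"slide": [100, -101, -120], "dr": [0, 0, 0.18], "jaw": 0.6}, {"slide": [130, -131, -120], "dr": [0, 0, 0.23], "jaw": 0.6}, {"slide": [160, -161, -120], "dr": [0, 0, 0.28], "jaw": 0.6}, {"slide": [190, -192, -120], "dr": [0, 0, 0.33], "jaw": 0.6}, {"slide": [212, -214, -120], "dr": [0, 0, 0.35], "jaw": 0.6}, {"slide": [224, -226, -120], "dr": [0, 0, 0.368], "jaw": 0.6}, {"slide": [228, -230, -120], "dr": [0, 0, 0.368], "jaw": 0.6}, {"slide": [228, -230, -120], "dr": [0, 0, 0.368], "jaw": 0.6}, {"slide": [228, -230, -120], "dr": [0, 0, 0.368], "jaw": 0.6}, {"slide": [228, -230, -120], "dr": [0, 0, 0.368], "jaw": 0.6}]}}

```text
t: 4.55
tool_pos: [0.4469, 0.0144, 0.3626]
orientation: [3.014, 0.886, -0.001]
force: [0.9, -0.3, -3.3]
opening: 0.0622
gripper_force: 25.0
```

```bash
python3 - <<'E'
from tgt import *
go(ST,122.8,.251)
for c in('wrist','top'):
    im,d2,p=grab(c); Q=cloud(d2,p)
    w=Q[...,:2]-rt; S=w@e*1000; N=w@n*1000; Z=Q[...,2]
    for lab,mm in(('box',(Z>.20)&(Z<.225)&(abs(S+42)<35)&(abs(N-29)<45)),('tin',(Z>.0415)&(Z<.05)&(abs(S)<62)&(N<5)&(N>-64)),('floor',(abs(Z-.008)<.004)&(S>10)&(S<60)&(abs(N)<75))):
        mm&=d2>0
        if mm.sum()>30: print(c,lab,mm.sum(),'S',np.percentile(S[mm],[1,99]).round(1),'N',np.percentile(N[mm],[1,99]).round(1),cv2.minAreaRect(np.stack([S[mm],N[mm]],1).astype(np.float32)))
    cv2.imwrite(f'pics/{c}2.png',im[...,::-1])
E
```

```text
slide [  0.3  -0.9 111.6] dr [ 0.0001  0.0004 -0.0007] now [0.4469 0.0144 0.3626] yaw_y -57.24 t 4.55 op 0.062156139035250524 F [ 0.9 -0.3 -3.3]
wrist box 10808 S [-64.2 -22.9] N [-14.1  71.6] ((-43.89739227294922, 28.9376220703125), (42.742088317871094, 89.93950653076172), 0.2791678309440613)
wrist tin 7857 S [-59.9  60. ] N [-62.7 -11.1] ((-0.4599189758300781, -36.848350524902344), (53.62614440917969, 122.99443054199219), 89.99468994140625)
wrist floor 4158 S [10.9 59.8] N [-9.9 65.2] ((34.98286437988281, 27.431629180908203), (76.4460220336914, 49.96460723876953), 89.99813079833984)
top tin 770 S [-55.3  60.3] N [-62.2 -10.3] ((-0.15705108642578125, -36.18254089355469), (53.61024475097656, 122.99320983886719), 89.26349639892578)
top floor 677 S [10.6 59.4] N [-8.9 65.9] ((34.95709228515625, 0.3071746826171875), (49.865074157714844, 132.15269470214844), 0.053907494992017746)
```

View pics/wrist2.png

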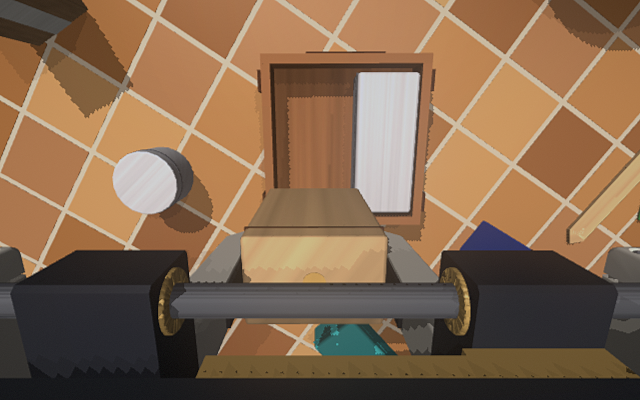

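The box is held upright over the strip, lined up between the tin (388,145) and the left wall (268,150). Lowering it now.

Emit:
{"api": "servo_tool", "payload": {"increments": [{"slide": [1, 0, 30], "dr": [0, 0, 0], "jaw": 0.6}, {"slide": [1, 0, 60], "dr": [0, 0, 0], "jaw": 0.6}, {"slide": [1, 0, 80], "dr": [0, 0, 0], "jaw": 0.6}, {"slide": [1, 0, 92], "dr": [0, 0, 0], "jaw": 0.6}, {"slide": [1, 0, 100], "dr": [0, 0, 0], "jaw": 0.6}, {"slide": [1, 0, 106], "dr": [0, 0, 0], "jaw": 0.6}, {"slide": [1, 0, 110], "dr": [0, 0, 0], "jaw": 0.6}, {"slide": [1, 0, 111], "dr": [0, 0, 0], "jaw": 0.6}, {"slide": [1, 0, 111.5], "dr": [0, 0, 0], "jaw": 0.6}, {"slide": [1, 0, 111.5], "dr": [0, 0, 0], "jaw": 0.6}, {"slide": [1, 0, 111.5], "dr": [0, 0, 0], "jaw": 0.6}]}}

```text
t: 5.75
tool_pos: [0.4478, 0.0159, 0.2517]
orientation: [3.013, 0.887, 0.001]
force: [1.3, 0.3, -3.4]
opening: 0.062
gripper_force: 25.0
```

Emit:
{"api": "servo_tool", "payload": {"increments": [{"slide": [0, 0, 0.5], "dr": [0, 0, 0], "jaw": 0.6}, {"slide": [0, 0, 1], "dr": [0, 0, 0], "jaw": 0.6}, {"slide": [0, 0, 1], "dr": [0, 0, 0], "jaw": 0.6}]}}

```text
t: 6.05
tool_pos: [0.4479, 0.016, 0.2515]
orientation: [3.013, 0.888, 0.001]
force: [-4.9, 1.5, 8.9]
opening: 0.0622
gripper_force: 25.0
```

Contact with the floor. Release, rise, and compute the way to the wide box.

Emit:
{"api": "servo_tool", "payload": {"increments": [{"slide": [0, 0, 0.5], "dr": [0, 0, 0], "jaw": 0.3}, {"slide": [0, 0, 0], "dr": [0, 0, 0], "jaw": 0}, {"slide": [0, 0, 0], "dr": [0, 0, 0], "jaw": 0}, {"slide": [0, 0, 0], "dr": [0, 0, 0], "jaw": 0}, {"slide": [0, 0, 0], "dr": [0, 0, 0], "jaw": 0}, {"slide": [0, 0, -30], "dr": [0, 0, 0], "jaw": 0}, {"slide": [0, 0, -70], "dr": [0, 0, 0], "jaw": 0}, {"slide": [0, 0, -110], "dr": [0, 0, 0], "jaw": 0}, {"slide": [0, 0, -110], "dr": [0, 0, 0], "jaw": 0}, {"slide": [0, 0, -110], "dr": [0, 0, 0], "jaw": 0}]}}

```text
t: 7.05
tool_pos: [0.448, 0.0159, 0.3613]
orientation: [3.013, 0.887, 0.004]
force: [0.0, -0.1, -0.7]
opening: 0.0933
gripper_force: 0.0
```

```bash
python3 -c "
from tgt import *
go((.4614,.3295),154,.352)"
```

```text
slide [ 181.2 -256.3    9.3] dr [ 0.0023 -0.0017 -0.5442] now [0.448  0.0159 0.3613] yaw_y -57.18 t 7.05 op 0.09330866423945391 F [ 0.  -0.1 -0.7]
```

Emit:
{"api": "servo_tool", "payload": {"increments": [{"slide": [181, -256, 9], "dr": [0, 0, -0.544], "jaw": 0}, {"slide": [181, -256, 9], "dr": [0, 0, -0.544], "jaw": 0}, {"slide": [181, -256, 9], "dr": [0, 0, -0.544], "jaw": 0}, {"slide": [181, -256, 9], "dr": [0, 0, -0.544], "jaw": 0}, {"slide": [181, -256, 9], "dr": [0, 0, -0.544], "jaw": 0}, {"slide": [181, -256, 9], "dr": [0, 0, -0.544], "jaw": 0}, {"slide": [181, -256, 9], "dr": [0, 0, -0.544], "jaw": 0}, {"slide": [181, -256, 9], "dr": [0, 0, -0.544], "jaw": 0}, {"slide": [181, -256, 9], "dr": [0, 0, -0.544], "jaw": 0}, {"slide": [181, -256, 9], "dr": [0, 0, -0.544], "jaw": 0}, {"slide": [181, -256, 9], "dr": [0, 0, -0.544], "jaw": 0}]}}

```text
t: 8.15
tool_pos: [0.4612, 0.3277, 0.3512]
orientation: [2.666, 1.662, -0.0]
force: [-0.4, -0.1, 0.6]
opening: 0.0926
gripper_force: 0.0
```

```bash
python3 - <<'E'
from tgt import *
im,d2,p=grab('wrist'); Q=cloud(d2,p)
m=((Q[...,2]>.075)&(Q[...,2]<.1)&(np.hypot(Q[...,0]-.4614,Q[...,1]-.3295)<.07)&(d2>0)); q=Q[m]
print(len(q),np.median(q[:,2]),cv2.minAreaRect((q[:,:2]*1000).astype(np.float32)))
go((.4614,.3295),154,.232)
im,d2,p=grab('top'); Q=cloud(d2,p); w=Q[...,:2]-rt; S=w@e*1000; N=w@n*1000; Z=Q[...,2]
for lab,mm in(('slim',(Z>.098)&(Z<.112)&(abs(S+42)<50)&(abs(N-29)<55)),('tin',(Z>.0415)&(Z<.05)&(abs(S)<66)&(N<5)&(N>-64))):
    mm&=d2>0; print(lab,mm.sum(),np.median(Z[mm]),cv2.minAreaRect(np.stack([S[mm],N[mm]],1).astype(np.float32)))
cv2.imwrite('pics/top3.png',cv2.resize(im[130:330,130:400],(800,593))[...,::-1])
E
```

```text
7934 0.08346101768678786 ((461.11944580078125, 329.1602783203125), (80.79039001464844, 62.08319091796875), 63.74857711791992)
slide [  1.5  -0.6 119.4] dr [ 0.0003 -0.0001 -0.002 ] now [0.4613 0.3279 0.3514] yaw_y -26.12 t 8.2 op 0.09277682083672868 F [ 1.  -0.5 -0.1]
slim 592 0.10338412310535464 ((-41.82850646972656, 28.90421485900879), (41.91931915283203, 61.91002655029297), 0.22972068190574646)
tin 1159 0.04359494909914485 ((-0.9889755249023438, -29.608898162841797), (66.55329895019531, 125.64973449707031), 89.83273315429688)
```

View pics/top3.png

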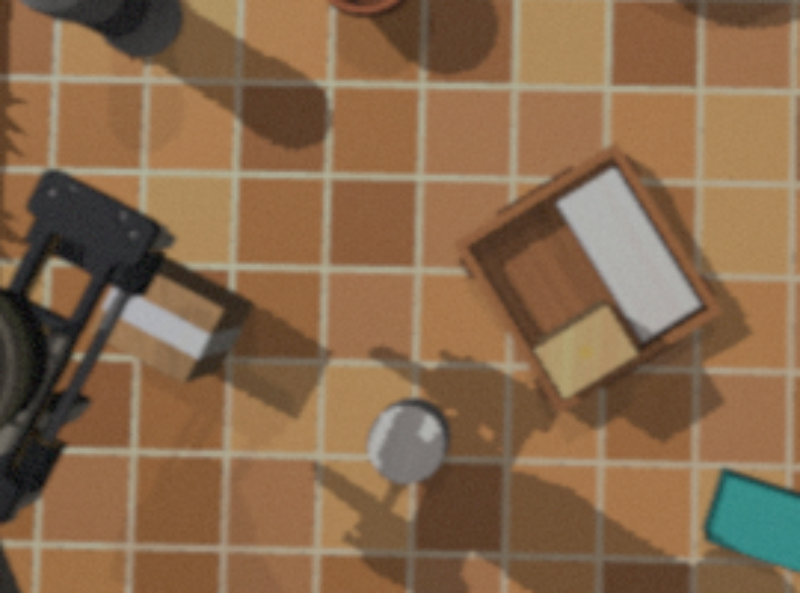

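The slim box (585,352) stands flat in the strip, top at 0.1034 m, and the tin (635,255) hasn't moved. Now I grip the wide box.

Emit:
{"api": "servo_tool", "payload": {"increments": [{"slide": [1, 0, 50], "dr": [0, 0, 0], "jaw": 0}, {"slide": [1, 0, 90], "dr": [0, 0, 0], "jaw": 0}, {"slide": [1, 0, 119], "dr": [0, 0, 0], "jaw": 0}, {"slide": [1, 0, 119], "dr": [0, 0, 0], "jaw": 0}, {"slide": [1, 0, 119], "dr": [0, 0, 0], "jaw": 0}, {"slide": [1, 0, 119], "dr": [0, 0, 0], "jaw": 0.6}, {"slide": [1, 0, 119], "dr": [0, 0, 0], "jaw": 0.6}, {"slide": [1, 0, 119], "dr": [0, 0, 0], "jaw": 0.6}, {"slide": [1, 0, 119], "dr": [0, 0, 0], "jaw": 0.6}, {"slide": [1, 0, 119], "dr": [0, 0, 0], "jaw": 0.6}, {"slide": [1, 0, 119], "dr": [0, 0, 0], "jaw": 0.6}, {"slide": [1, 0, 119], "dr": [0, 0, 0], "jaw": 0.6}, {"slide": [1, 0, 119], "dr": [0, 0, 0], "jaw": 0.6}], "force": 30}}

```text
t: 9.55
tool_pos: [0.4616, 0.3303, 0.233]
orientation: [-2.664, -1.665, -0.002]
force: [-1.7, -0.1, 6.3]
opening: 0.0621
gripper_force: 30.0
```

```bash
python3 -c "
from tgt import *
go(rt+.024*e+.028*n,122.8,.352)"
```

```text
slide [-233.2  159.9 -119.1] dr [ 2.000e-04 -1.000e-03  5.444e-01] now [0.4616 0.3303 0.233 ] yaw_y -26.01 t 9.55 op 0.06212425575576103 F [-1.7 -0.1  6.3]
```

Emit:
{"api": "servo_tool", "payload": {"increments": [{"slide": [0, 0, -20], "dr": [0, 0, 0], "jaw": 0.6}, {"slide": [0, 0, -55], "dr": [0, 0, 0], "jaw": 0.6}, {"slide": [0, 0, -95], "dr": [0, 0, 0], "jaw": 0.6}, {"slide": [0, 0, -119], "dr": [0, 0, 0], "jaw": 0.6}, {"slide": [-15, 10, -119], "dr": [0, 0, 0.04], "jaw": 0.6}, {"slide": [-45, 31, -119], "dr": [0, 0, 0.11], "jaw": 0.6}, {"slide": [-78, 53, -119], "dr": [0, 0, 0.19], "jaw": 0.6}, {"slide": [-110, 76, -119], "dr": [0, 0, 0.27], "jaw": 0.6}, {"slide": [-143, 98, -119], "dr": [0, 0, 0.35], "jaw": 0.6}, {"slide": [-175, 120, -119], "dr": [0, 0, 0.42], "jaw": 0.6}, {"slide": [-203, 139, -119], "dr": [0, 0, 0.49], "jaw": 0.6}, {"slide": [-222, 152, -119], "dr": [0, 0, 0.53], "jaw": 0.6}, {"slide": [-231, 158, -119], "dr": [0, 0, 0.544], "jaw": 0.6}, {"slide": [-233, 160, -119], "dr": [0, 0, 0.544], "jaw": 0.6}, {"slide": [-233, 160, -119], "dr": [0, 0, 0.544], "jaw": 0.6}, {"slide": [-233, 160, -119], "dr": [0, 0, 0.544], "jaw": 0.6}, {"slide": [-233, 160, -119], "dr": [0, 0, 0.544], "jaw": 0.6}]}}

```text
t: 11.25
tool_pos: [0.5028, 0.0515, 0.3511]
orientation: [-3.013, -0.89, 0.0]
force: [0.2, 0.3, -3.6]
opening: 0.0624
gripper_force: 30.0
```

```bash
python3 - <<'E'
from tgt import *
go(rt+.024*e+.028*n,122.8,.240)
im,d2,p=grab('wrist'); Q=cloud(d2,p)
w=Q[...,:2]-rt; S=w@e*1000; N=w@n*1000; Z=Q[...,2]
for lab,mm in(('box',(Z>.19)&(Z<.21)&(abs(S-24)<50)&(abs(N-28)<28)),('tin',(Z>.0415)&(Z<.05)&(abs(S)<66)&(N<5)&(N>-64))):
    mm&=d2>0; print(lab,mm.sum(),'S',np.percentile(S[mm],[1,99]).round(1),cv2.minAreaRect(np.stack([S[mm],N[mm]],1).astype(np.float32)))
cv2.imwrite('pics/w4.png',im[...,::-1])
E
```

```text
slide [ -0.4   0.9 111.1] dr [-0.0003  0.0001  0.0021] now [0.5028 0.0515 0.3511] yaw_y -57.08 t 11.25 op 0.06235002507960425 F [ 0.2  0.3 -3.6]
box 17707 S [-13.6  63.5] ((24.34884262084961, 27.999113082885742), (79.09810638427734, 55.99748611450195), 0.0020004494581371546)
tin 2895 S [-19.   60.7] ((17.992443084716797, -37.17681884765625), (87.00536346435547, 53.09275817871094), 0.04916514456272125)
```

View pics/w4.png

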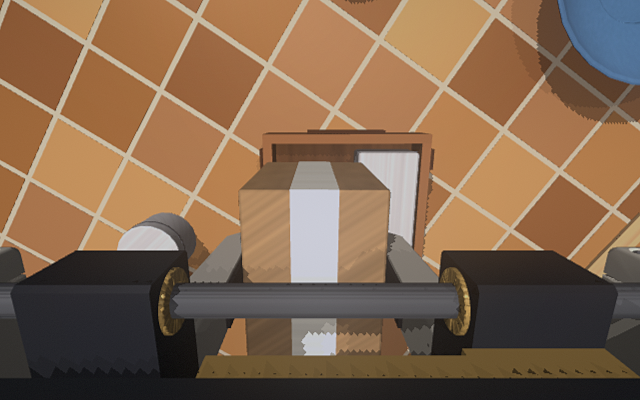

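The wide box hangs upright over the free end of the strip, with about 5 mm of room on each side. Lowering it.

Emit:
{"api": "servo_tool", "payload": {"increments": [{"slide": [0, 0.5, 30], "dr": [0, 0, 0], "jaw": 0.6}, {"slide": [0, 0.5, 55], "dr": [0, 0, 0], "jaw": 0.6}, {"slide": [0, 0.5, 75], "dr": [0, 0, 0], "jaw": 0.6}, {"slide": [0, 0.5, 90], "dr": [0, 0, 0], "jaw": 0.6}, {"slide": [0, 0.5, 99], "dr": [0, 0, 0], "jaw": 0.6}, {"slide": [0, 0.5, 105], "dr": [0, 0, 0], "jaw": 0.6}, {"slide": [0, 0.5, 108], "dr": [0, 0, 0], "jaw": 0.6}, {"slide": [0, 0.5, 109.5], "dr": [0, 0, 0], "jaw": 0.6}, {"slide": [0, 0.5, 110], "dr": [0, 0, 0], "jaw": 0.6}, {"slide": [0, 0.5, 110.5], "dr": [0, 0, 0], "jaw": 0.6}, {"slide": [0, 0.5, 110.5], "dr": [0, 0, 0], "jaw": 0.6}]}}

```text
t: 12.4
tool_pos: [0.5035, 0.05, 0.2412]
orientation: [3.014, 0.887, 0.001]
force: [-0.2, -0.6, -2.6]
opening: 0.062
gripper_force: 30.0
```

Emit:
{"api": "servo_tool", "payload": {"increments": [{"slide": [0, 0, 0.5], "dr": [0, 0, 0], "jaw": 0.6}, {"slide": [0, 0, 1], "dr": [0, 0, 0], "jaw": 0.6}, {"slide": [0, 0, 1], "dr": [0, 0, 0], "jaw": 0.6}]}}

```text
t: 12.7
tool_pos: [0.5035, 0.05, 0.241]
orientation: [3.013, 0.887, 0.001]
force: [-4.8, -0.6, 8.8]
opening: 0.0619
gripper_force: 30.0
```

Emit:
{"api": "servo_tool", "payload": {"increments": [{"slide": [0, 0, 0.5], "dr": [0, 0, 0], "jaw": 0.3}, {"slide": [0, 0, 0], "dr": [0, 0, 0], "jaw": 0}, {"slide": [0, 0, 0], "dr": [0, 0, 0], "jaw": 0}, {"slide": [0, 0, 0], "dr": [0, 0, 0], "jaw": 0}, {"slide": [0, 0, 0], "dr": [0, 0, 0], "jaw": 0}, {"slide": [0, 0, -30], "dr": [0, 0, 0], "jaw": 0}, {"slide": [0, 0, -70], "dr": [0, 0, 0], "jaw": 0}, {"slide": [0, 0, -110], "dr": [0, 0, 0], "jaw": 0}, {"slide": [0, 0, -150], "dr": [0, 0, 0], "jaw": 0}, {"slide": [0, 40, -150], "dr": [0, 0, 0], "jaw": 0}, {"slide": [0, 90, -150], "dr": [0, 0, 0], "jaw": 0}, {"slide": [0, 140, -150], "dr": [0, 0, 0], "jaw": 0}, {"slide": [0, 190, -150], "dr": [0, 0, 0], "jaw": 0}, {"slide": [0, 240, -150], "dr": [0, 0, 0], "jaw": 0}, {"slide": [0, 290, -150], "dr": [0, 0, 0], "jaw": 0}, {"slide": [0, 290, -150], "dr": [0, 0, 0], "jaw": 0}, {"slide": [0, 290, -150], "dr": [0, 0, 0], "jaw": 0}]}}

```text
t: 14.4
tool_pos: [0.6606, -0.1949, 0.3878]
orientation: [-3.013, -0.884, 0.003]
force: [0.4, -0.1, 0.1]
opening: 0.0929
gripper_force: 0.0
```

```bash
python3 - <<'E'
from tgt import *
im,d2,p=grab('top'); Q=cloud(d2,p)
w=Q[...,:2]-rt; S=w@e*1000; N=w@n*1000; Z=Q[...,2]
for lab,mm in(('slim',(Z>.098)&(Z<.112)),('wide',(Z>.086)&(Z<.097)&(S>-15)&(N>-2)),('tin',(Z>.0415)&(Z<.05)&(N<-12)&(N>-64))):
    mm&=(d2>0)&(abs(S)<70)&(abs(N)<70); print(lab,mm.sum(),'z',np.percentile(Z[mm],[5,50,95]).round(4),cv2.minAreaRect(np.stack([S[mm],N[mm]],1).astype(np.float32)))
T0=np.load('top.npz'); s=read_state(); print(s['t'],s['tool_pos'],s['opening'])
cv2.imwrite('pics/top5.png',im[...,::-1])
E
```

```text
slim 588 z [0.1009 0.1033 0.1056] ((-41.83451461791992, 28.862810134887695), (41.95306396484375, 61.826133728027344), 0.22268536686897278)
wide 1022 z [0.089  0.0914 0.0935] ((24.349098205566406, 28.241531372070312), (60.436038970947266, 78.58782958984375), 89.94725799560547)
tin 1116 z [0.0418 0.0435 0.0461] ((0.08795928955078125, -37.616912841796875), (139.58973693847656, 51.1777458190918), 0.02047862857580185)
14.45 [ 0.66035687 -0.19371943  0.38885416] 0.09322447721628994
```

View pics/top5.png

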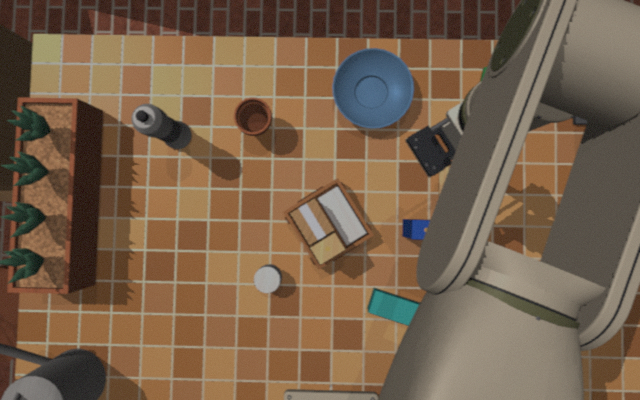

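Both boxes stand flat in the crate: wide at (316,220) with its top at 0.0914 m, slim at (327,247) with its top at 0.1033 m. The tin (342,217) is flat and unmoved, and the visible bystanders (feeder, pot, bath, round tin, blue and turquoise pieces) are where they were. The gripper is clear, so I hand in.

```bash
python3 -c "
from plant import close_job; print(close_job())"
```

```text
the job is handed in; nothing more can be done
None
```

I packed both boxes upright and flat on the crate floor beside the tin, which did not move, and handed the job in at about 14.5 s; the arm hid the trowel, tag and green box in the last picture, so I did not re-check those three.

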